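# Hang the bearing basket on the spring arm

## Robot

A 6-joint arm with a two-finger parallel gripper is mounted at the origin on a cart in front of the work surface, level with it; the furniture and walls round the work are solid. World frame = base frame: x ahead of the robot, y to its left, z up, the work surface at z = 0. Lengths are in m, angles in rad, forces in N, time in s.
With the tool pointing down it reaches from about 0.425 to 0.95 m from the base axis. Payload 14.7 kg.
Tool frame: the origin (TCP) lies on the centre line of the jaws, within the pads' length; the fingertips stand 17 mm ahead of it and the grasp point (between the pads) lies 2 mm behind it; z points along the fingers, y is the line along which they close (so a half turn about z gives the same grasp; the last joint's range is limited). The gripper opens to 85 mm and grips with 20 to 120 N. Pads are 22 mm wide; open, the fingers measure 114 mm over their backs; the gripper's body (76 mm by 85 mm) begins 54 mm behind the grasp point. The pads swing forward as they close: fully open they stand 13 mm farther back than shut.
Start: joints at [1.054, 0.48, 1.596, -0, 1.065, -0.047], TCP at [0.294, 0.58, 0.248] pointing down, gripper open.
Joint ranges: [-2.75, 2.75], [-0.82, 2.05], [0.23, 2.67], [-1.56, 4.7], [0.09, 2.69], [-2.92, 2.92]. Speed limits (rad/s): [1.89, 1.89, 2.39, 3.01, 3.01, 3.01].

## Interface

Orientations are given as a unit quaternion [x, y, z, w].
In Python, from plant import r gives the robot as it stands.
- The arm moves only by the shell command python3 jog.py [OPENING] [FORCE], which reads ROWS from standard input. ROWS is a JSON object with one list for each field, all of the same length, 1 to 8, a row being the entries at one place: x, y, z (the shift in units of 25 mm), rx, ry, rz (a rotation vector in rad); each row shifts and turns the commanded pose from where the row before left it, along the tool's axes as they then stand; what a row does not reach is not made up. A row lasts 1/8 s, in which the tool goes at most 0.0625 m and 0.188 rad, less where a joint would pass 70% of its speed; a pose out of reach is approached as far as the arm can. OPENING is the finger opening in m, set as the command begins (- or left out keeps the last). The fingers move at their own pace and stop on an object; FORCE is the grip in N (left out, the last holds). Time passes only in rows, so rows that do not move let the fingers close. It prints the time, the measured TCP pose, the force, the opening and the grip force at its end. Input that does not fit is refused with a message, and nothing moves.
- r.sense(): the state, without advancing time (a new reading comes with each control period).
- r.capture(name): name is "scene" or "side" or "wrist"; returns the picture (384x512x3 uint8, red, green, blue); there is no depth.
- r.camera_params(name): a dict with "vfov" (degrees; the focal length in pixels is half the picture's height over the tangent of half this angle, whatever the lens; pixels are square), "cx", "cy" (the principal point, pixels), "pose" (4x4, takes a point from camera to world coordinates). Camera axes: x right, y down, z forward; pixel columns grow to the right and rows downward; lengths in m; the calibration is good to about 2 mm. A picture is of the moment at which its call begins: read the wrist's pose just before it. camera_params takes no time and is no camera call; for the wrist camera it gives the pose at the moment of the call.
- r.close_job(): hands the job in; it is judged then, once.
The state is a dict: "time": time; "joints": joint angles; "dq": joint speeds; "effort": joint torques, N m; "eef_pos": TCP position; "ee_rot": TCP orientation; "contact_force": force on the tool from outside, world axes, zero at the start; "moment": the same for the moment, N m; "grip_width": finger opening in m; "grasp_force": force on a finger pad.
Only numpy, scipy, OpenCV 4.12 (cv2) and the standard library are available. Lean on these libraries where they do the work, as an engineer would, in place of code of your own. Each camera call takes 0.05 s, during which the arm holds its last target. There are 200 camera calls.

## Task

Pick up the square steel basket by the wooden grip on its bail and hang it by its cross bar in the saddle at the end of the spring-balanced arm. The arm sinks under the weight: keep hold and follow it down until it carries the basket and has settled, and only then let go, so that it neither drops nor springs up. Leave the round pan where it stands.

Things in the scene. Friction and masses are not known exactly. Their poses are not given: they have to be found in the camera images.
- square_basket: Square steel basket, 80 x 80 mm, walls 45 mm high, a 62 mm ball bearing fixed in it; about 0.46 kg in all (0.39 to 0.55). Origin: centre of its underside; z up. A bail rises from its +y and -y walls to a cross bar along y; a stem on the bar's middle carries a wooden grip. A half turn makes no difference.
- square_bar (a point): Middle of the square basket's straight round cross bar, on its centre line, 125 mm above the underside and 80 mm above the walls. Bar 8 mm thick, along the basket's y, about 65 mm clear between the bail's two uprights. An 8 mm stem, 29 mm tall, rises from its middle to the grip.
- square_grip (a point): Centre of the square basket's wooden grip, a block 28 x 28 mm and 42 mm high with sides along the basket's x and y, 175 mm above the underside and 50 mm straight above the bar's centre.
- round_pan: Round steel pan, 82 mm across, 45 mm high, without a bail, also holding a bearing; a bystander. Origin: centre of its underside.
- stand: Fixed stand of the spring arm: foot 90 x 90 x 12 mm, post to 233 mm height. Origin: centre of the foot's underside. The arm points along the stand's -x axis. The arm's end must enter the bail below the bar: bring the basket in toward the post along the stand's +x with the bar above the saddle's lips, then lower it.
- saddle (a point): Floor of the saddle at the arm's end, 200 mm from the hinge, about 232 mm above the table unloaded. A trough 14 mm wide: shallow V floor 26 mm long along the arm, then flaring lips 18 mm high (40 mm apart at the top); its underside and the arm's are 17 mm below. The bar lies in it crosswise to the arm (basket's y along the stand's y, either way), its centre 4 to 5 mm above this point.
- swing_arm (a joint): Spring arm's hinge, rad. 0: unloaded, at its upper stop, sloping 0.11 rad up to its end; grows as the end sinks (20 mm per 0.1 rad), to 0.42. Damped spring, 3.5 N m/rad; about 0.6 N at the saddle starts it. Under the square basket it settles in about 0.5 s at 0.23 (0.17 to 0.28 by weight), the saddle 45 mm lower (35 to 56).

How it is judged:
By the outcome, as a careful person would: the job done as asked, in the order asked, and still so for the second after the job is handed in, with the robot touching nothing.
It also fails if it takes over 51 s, if anything falls off the work surface, if the arm or the gripper's body presses on something with over 40 N, if the wrist force passes 120 N, or if a joint passes its speed limit or range.

## Working session

There is one attempt and no reset: what is moved stays moved. The work goes in short steps, Python scripts to look and compute and a shell command to move; the robot and the scene stay as the last step left them, time stands still between calls to the robot, and variables do not carry over. Pictures are saved under pics/ and viewed, at most 10 in all, crops included, and the job is handed in when it is done.

```bash
ls; mkdir -p pics; python3 - <<'E'
from plant import r
import cv2,numpy as np
s=r.sense(); print(s)
for n in ("scene","side"):
    cv2.imwrite(f"pics/{n}0.png",r.capture(n)[:,:,::-1]); p=r.camera_params(n); print(n,p)
E
```

```text
jog.py
pics
plant.py
{'time': 0.0, 'joints': array([ 1.05439250e+00,  4.80831353e-01,  1.59689005e+00, -2.01567361e-07,
        1.06508998e+00, -4.66464109e-02]), 'dq': array([ 0.00051968, -0.0006444 ,  0.00186226,  0.0004609 ,  0.00057668,
       -0.00034698]), 'effort': array([-3.16577956e-03, -9.50643182e+01, -4.30189919e+01, -1.32531873e-04,
        1.19867214e-02,  2.67192902e-06]), 'eef_pos': array([0.29404633, 0.57923891, 0.24766666]), 'ee_rot': array([ 2.32724935e-01,  9.72542407e-01, -5.85398461e-04, -1.69209160e-04]), 'contact_force': array([0.2066784 , 0.78737527, 0.14836286]), 'moment': array([-0.02743637,  0.0420081 , -0.01635026]), 'grasp_force': 0.0, 'grip_width': 0.08513117416002593}
scene {'vfov': 49.53409178736685, 'cx': 250.1735102806006, 'cy': 192.63012698783612, 'pose': array([[ 0.72292707, -0.48015377,  0.49681869,  0.05642899],
       [-0.69087446, -0.49371672,  0.52814419, -0.49443726],
       [-0.00830273, -0.72504907, -0.68864715,  0.91867785],
       [ 0.        ,  0.        ,  0.        ,  1.        ]])}
side {'vfov': 51.57219540916907, 'cx': 252.51967750384915, 'cy': 195.79947782389303, 'pose': array([[ 8.85629567e-01, -2.33775729e-01,  4.01259491e-01,
         8.80893222e-02],
       [-4.64392009e-01, -4.44753979e-01,  7.65855051e-01,
        -8.86764070e-01],
       [-5.76568025e-04, -8.64605578e-01, -5.02450855e-01,
         7.78280788e-01],
       [ 0.00000000e+00,  0.00000000e+00,  0.00000000e+00,
         1.00000000e+00]])}
```
View pics/scene0.png

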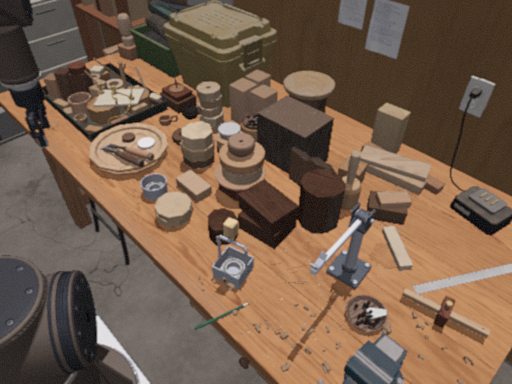

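View pics/side0.png

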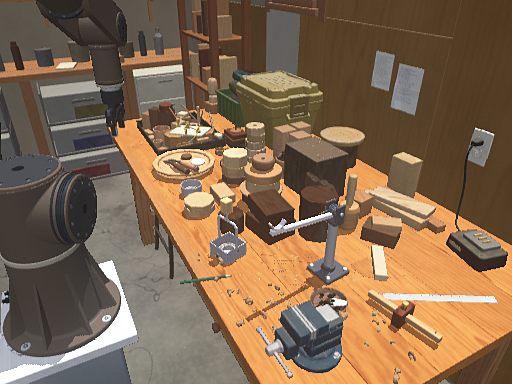

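```bash
python3 - <<'E'
import cv2,numpy as np
a=cv2.imread("pics/scene0.png")[200:295,190:390];b=cv2.imread("pics/side0.png")[185:290,185:365]
cv2.imwrite("pics/c1.png",cv2.resize(a,None,fx=4,fy=4,interpolation=cv2.INTER_CUBIC))
cv2.imwrite("pics/c2.png",cv2.resize(b,None,fx=4.4,fy=4.4,interpolation=cv2.INTER_CUBIC))
E
```

View pics/c1.png

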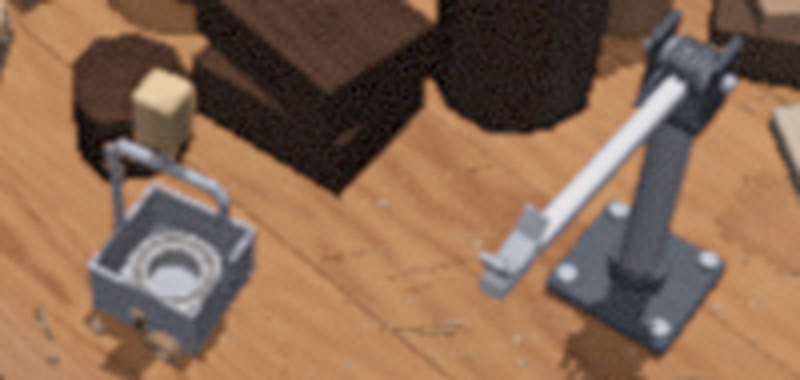

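View pics/c2.png

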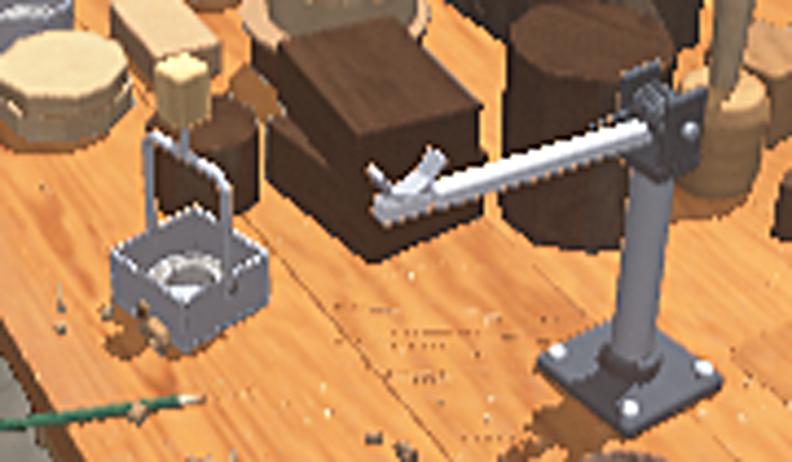

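```bash
cat > h.py <<'E'
import numpy as np
from plant import r
def ray(n,u,v,P=None):
    p=P or r.camera_params(n); f=192/np.tan(np.radians(p["vfov"])/2); T=p["pose"]
    d=T[:3,:3]@np.array([(u-p["cx"])/f,(v-p["cy"])/f,1]); return T[:3,3],d/np.linalg.norm(d)
def onz(n,u,v,z,P=None):
    o,d=ray(n,u,v,P); return o+d*(z-o[2])/d[2]
def tri(rays):
    A=sum(np.eye(3)-np.outer(d,d) for o,d in rays); b=sum((np.eye(3)-np.outer(d,d))@o for o,d in rays)
    x=np.linalg.solve(A,b); return x,[np.linalg.norm((np.eye(3)-np.outer(d,d))@(x-o)) for o,d in rays]
E
python3 - <<'E'
from h import *
np.set_printoptions(precision=4,suppress=True)
c1=lambda x,y:("scene",190+(x+.5)/4-.5,200+(y+.5)/4-.5)
c2=lambda x,y:("side",185+(x+.5)/4.4-.5,185+(y+.5)/4.4-.5)
for k,a,b in [("rimL",(92,265),(112,255)),("rimB",(152,187),(197,207)),("rimR",(252,235),(268,255)),("rimF",(190,318),(185,305)),
 ("barL",(113,147),(150,140)),("barR",(225,190),(222,187)),("grip",(163,112),(183,90)),
 ("footL",(550,285),(540,358)),("footB",(612,203),(590,318)),("footR",(722,262),(722,380)),("footF",(660,345),(628,427)),
 ("hinge",(692,70),(652,115)),("saddle",(510,258),(403,190)),("lipfar",(535,215),(438,158)),("lipnear",(487,258),(375,172))]:
    x,e=tri([ray(*c1(*a)),ray(*c2(*b))]); print(k,x,np.round(e,4)[0])
for k,P,z in [("foot",[(550,285),(612,203),(722,262),(660,345)],.012),("rim",[(92,265),(152,187),(252,235),(190,318)],.045)]:
    print(k,np.array([onz(*c1(*p),z)[:2] for p in P]))
for k,P,z in [("foot",[(540,358),(590,318),(722,380),(628,427)],.012),("rim",[(112,255),(197,207),(268,255),(185,305)],.045)]:
    print(k,np.array([onz(*c2(*p),z)[:2] for p in P]))
E
```

```text
rimL [0.4312 0.0501 0.0368] 0.0005
rimB [0.5037 0.0701 0.0397] 0.0022
rimR [ 0.5232 -0.0067  0.0409] 0.0018
rimF [ 0.4522 -0.0233  0.035 ] 0.0014
barL [0.4691 0.0648 0.1123] 0.0008
barR [ 0.4909 -0.0122  0.1151] 0.0026
grip [0.4771 0.0223 0.1737] 0.0009
footL [ 0.6521 -0.1561  0.0096] 0.0013
footB [ 0.705  -0.1527  0.0316] 0.0112
footR [ 0.7559 -0.2211 -0.0007] 0.0003
footF [ 0.6689 -0.2327  0.0038] 0.0005
hinge [ 0.693  -0.1942  0.2134] 0.0013
saddle [ 0.5052 -0.2136  0.2299] 0.0001
lipfar [ 0.5292 -0.2093  0.2406] 0.0007
lipnear [ 0.4872 -0.2122  0.2462] 0.0008
foot [[ 0.649  -0.157 ]
 [ 0.7335 -0.1436]
 [ 0.7459 -0.2249]
 [ 0.6629 -0.235 ]]
rim [[ 0.4283  0.0451]
 [ 0.4985  0.0663]
 [ 0.5189 -0.0092]
 [ 0.4462 -0.0288]]
foot [[ 0.652  -0.1578]
 [ 0.7065 -0.1389]
 [ 0.7454 -0.2319]
 [ 0.6633 -0.2394]]
rim [[ 0.4269  0.0395]
 [ 0.5032  0.0642]
 [ 0.5228 -0.0109]
 [ 0.4489 -0.0344]]
```

Basket (yaw ≈15.5°, grip ≈(0.476, 0.020, 0.174)) and saddle (≈(0.505, −0.213, 0.230), arm yaw ≈7°) are located consistently in both views. I'll move above the basket and check with the wrist camera.

Units first: shifts go in units of 25 mm. So -0.026 m is -1.04, -0.01 m is -0.4.

```bash
echo '{"x":[-1.04,-1.04,-1.04,-1.04,-1.04,-1.04,-1.04,-1.04],"y":[-1.04,-1.04,-1.04,-1.04,-1.04,-1.04,-1.04,-1.04],"z":[-0.4,-0.4,-0.4,-0.4,-0.4,-0.4,-0.4,-0.4],"rx":[0,0,0,0,0,0,0,0],"ry":[0,0,0,0,0,0,0,0],"rz":[0,0,0,0,0,0,0,0]}' | python3 jog.py
echo '{"x":[-1.04,-1.04,-1.04,-1.04,-1.04,-1.04,-1.04,-1.04],"y":[-1.04,-1.04,-1.04,-1.04,-1.04,-1.04,-1.04,-1.04],"z":[0,0,0,0,0,0,0,0],"rx":[0,0,0,0,0,0,0,0],"ry":[0,0,0,0,0,0,0,0],"rz":[0,0,0,0,0,0,0,0]}' | python3 jog.py
echo '{"x":[0,0,0,0,0,0,0],"y":[0,0,0,0,0,0,0],"z":[0,0,0,0,0,0,0],"rx":[0,0,0,0,0,0,0],"ry":[0,0,0,0,0,0,0],"rz":[0.166,0.166,0.166,0.166,0.166,0,0]}' | python3 jog.py
python3 - <<'E'
from h import *
import cv2
print(r.sense()["joints"],r.camera_params("wrist"))
cv2.imwrite("pics/w1.png",r.capture("wrist")[:,:,::-1])
E
```

```text
time: 1.1
eef_pos: [0.3856, 0.2987, 0.3284]
ee_rot: [0.233, 0.973, -0.0, -0.0]
contact_force: [0.1, -0.1, -0.8]
grip_width: 0.0853
grasp_force: 0.0
time: 2.1
eef_pos: [0.4769, 0.0191, 0.3281]
ee_rot: [0.233, 0.973, -0.0, -0.0]
contact_force: [0.3, 1.2, 0.7]
grip_width: 0.0852
grasp_force: 0.0
time: 2.98
eef_pos: [0.4767, 0.0203, 0.3282]
ee_rot: [0.604, 0.797, -0.0, -0.0]
contact_force: [-0.3, -0.6, 0.7]
grip_width: 0.085
grasp_force: 0.0
[-2.09173604e-02  1.52923711e-01  1.87265107e+00 -2.63305655e-05
  1.11625377e+00 -2.95874263e-01] {'vfov': 63.63777014028585, 'cx': 252.46562058567704, 'cy': 191.04106505458438, 'pose': array([[ 0.96247191,  0.2590997 ,  0.0807166 ,  0.45593201],
       [ 0.27137888, -0.91764446, -0.29031387,  0.09488457],
       [-0.0011511 ,  0.30132373, -0.9535212 ,  0.45420508],
       [ 0.        ,  0.        ,  0.        ,  1.        ]])}
```

View pics/w1.png

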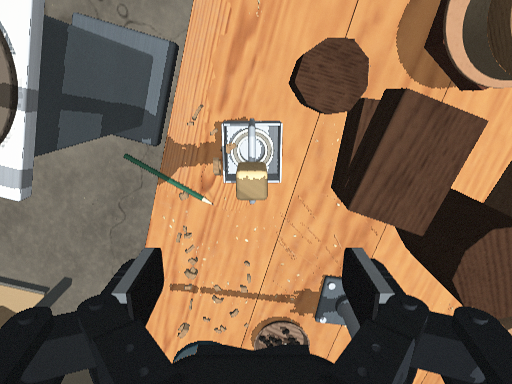

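```bash
python3 - <<'E'
from h import *
import cv2
np.set_printoptions(precision=4,suppress=True)
im=cv2.imread("pics/w1.png"); hsv=cv2.cvtColor(im,cv2.COLOR_BGR2HSV)
for u,v,z in [(221,121,.045),(282,121,.045),(282,183,.045),(221,183,.045),(251.5,152,.045),(253,189,.196)]: print(u,v,onz("wrist",u,v,z))
cv2.imwrite("pics/c3.png",cv2.resize(im[110:210,205:300],None,fx=6,fy=6,interpolation=cv2.INTER_CUBIC))
E
```

```text
221 121 [0.4256 0.0508 0.045 ]
282 121 [0.5016 0.0722 0.045 ]
282 183 [ 0.5265 -0.0075  0.045 ]
221 183 [ 0.4458 -0.0303  0.045 ]
251.5 152 [0.4746 0.0225 0.045 ]
253 189 [0.4778 0.0182 0.196 ]
```

View pics/c3.png

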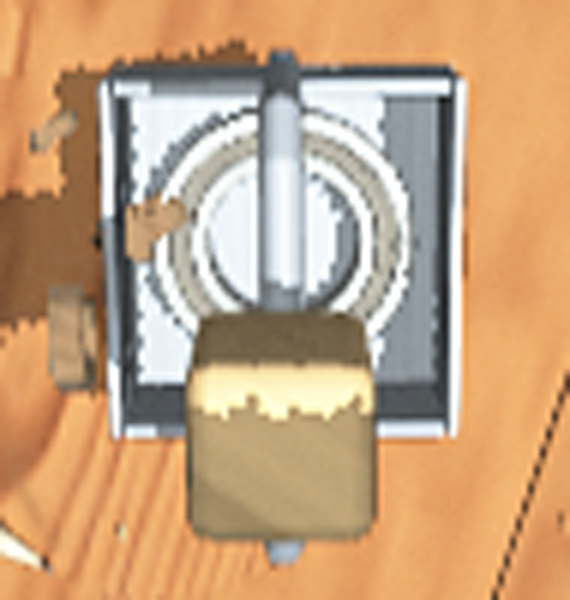

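Wrist view: rim square at (221–282, 121–183), grip top face centred at (252,185) → grip (0.4765, 0.0215), yaw matches the tool. Descend and grip.

Scaled: 0.022 m is 0.88, 0.015 m is 0.6.

```bash
echo '{"x":[0,0,0,0,0,0,-0.04,0],"y":[0,0,0,0,0,0,0,0],"z":[0.88,0.88,0.88,0.88,0.88,0.88,0.6,0.32],"rx":[0,0,0,0,0,0,0,0],"ry":[0,0,0,0,0,0,0,0],"rz":[0,0,0,0,0,0,0,0]}' | python3 jog.py
echo '{"x":[0,0,0,0,0,0,0],"y":[0,0,0,0,0,0,0],"z":[0,0,0,0,0,0,0],"rx":[0,0,0,0,0,0,0],"ry":[0,0,0,0,0,0,0],"rz":[0,0,0,0,0,0,0]}' | python3 jog.py 0 50
```

```text
time: 4.03
eef_pos: [0.477, 0.0193, 0.1727]
ee_rot: [0.605, 0.796, -0.0, -0.0]
contact_force: [-0.2, -0.7, -0.0]
grip_width: 0.0858
grasp_force: 0.0
time: 4.9
eef_pos: [0.477, 0.0193, 0.1738]
ee_rot: [0.605, 0.796, -0.0, 0.0]
contact_force: [-2.4, -1.6, 7.0]
grip_width: 0.0273
grasp_force: 49.0
```

Scaled: -0.025 m is -1, -0.02 m is -0.8.

```bash
echo '{"x":[0,0,0,0,0,0,0,0],"y":[0,0,0,0,0,0,0,0],"z":[-0.4,-0.8,-1,-1,-1,-1,-0.6,-0.2],"rx":[0,0,0,0,0,0,0,0],"ry":[0,0,0,0,0,0,0,0],"rz":[0,0,0,0,0,0,0,0]}' | python3 jog.py
echo '{"x":[-0.48,-1.04,-1.44,-1.44,-1.44,-1.44,-0.96,-0.48],"y":[-0.28,-0.6,-0.8,-0.8,-0.8,-0.8,-0.6,-0.28],"z":[0,0,0,0,0,0,0,0],"rx":[0,0,0,0,0,0,0,0],"ry":[0,0,0,0,0,0,0,0],"rz":[0,0,0,0,0,0,0,0]}' | python3 jog.py
echo '{"x":[0,0,0,0,0],"y":[0,0,0,0,0],"z":[0,0,0,0,0],"rx":[0,0,0,0,0],"ry":[0,0,0,0,0],"rz":[0.05,0.05,0.05,0,0]}' | python3 jog.py
python3 - <<'E'
from h import *
import cv2
s=r.sense();print(s["eef_pos"],s["joints"],s["contact_force"])
a=r.capture("scene")[:,:,::-1];b=r.capture("side")[:,:,::-1]
cv2.imwrite("pics/scene1.png",a);cv2.imwrite("pics/side1.png",b)
# expected pixels for bar and saddle
for n in("scene","side"):
    p=r.camera_params(n);f=192/np.tan(np.radians(p["vfov"])/2)
    for q in (s["eef_pos"]-[0,0,.049],np.array([.505,-.213,.230])):
        c=np.linalg.inv(p["pose"])@np.append(q,1);print(n,p["cx"]+f*c[0]/c[2],p["cy"]+f*c[1]/c[2])
A=cv2.resize(a[210:330,220:380],None,fx=3.6,fy=3.6,interpolation=cv2.INTER_CUBIC)
cv2.imwrite("pics/c4.png",cv2.resize(a[220:340,230:360],None,fx=5,fy=5,interpolation=cv2.INTER_CUBIC))
cv2.imwrite("pics/c5.png",cv2.resize(b[170:290,200:350],None,fx=5,fy=5,interpolation=cv2.INTER_CUBIC))
E
```

```text
time: 5.9
eef_pos: [0.4773, 0.0194, 0.3241]
ee_rot: [0.605, 0.796, 0.0, 0.0]
contact_force: [-0.4, 0.2, -4.9]
grip_width: 0.0276
grasp_force: 50.1
time: 6.9
eef_pos: [0.4147, -0.2253, 0.3224]
ee_rot: [0.606, 0.796, -0.0, -0.001]
contact_force: [0.3, 0.6, -4.8]
grip_width: 0.0276
grasp_force: 50.1
time: 7.52
eef_pos: [0.4158, -0.2237, 0.323]
ee_rot: [0.663, 0.749, -0.0, -0.0]
contact_force: [-1.0, 0.1, -5.0]
grip_width: 0.0275
grasp_force: 50.2
[ 0.41583837 -0.22370743  0.3229985 ] [-5.57800901e-01  1.50156972e-01  1.88962753e+00  4.47382829e-05
  1.10241189e+00 -6.80167636e-01] [-1.03356058  0.10432029 -4.97016307]
scene 292.6527026905481 280.25800880935253
scene 316.87809261310167 263.97360892431186
side 244.78978461851176 224.5089621150522
side 276.0029049751004 227.68463988951538
```

View pics/c4.png

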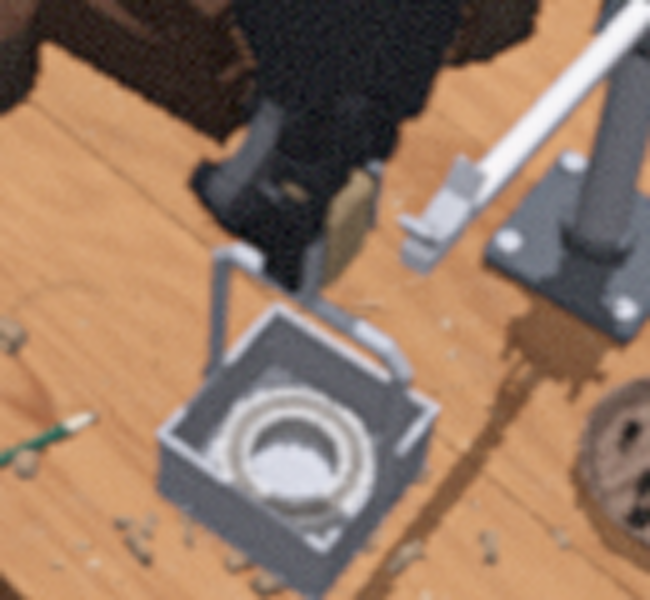

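View pics/c5.png

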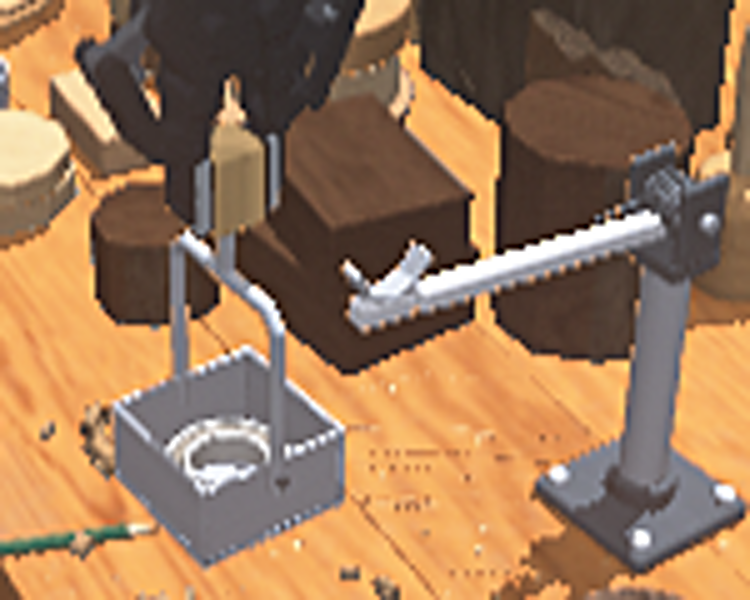

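```bash
python3 - <<'E'
from h import *
np.set_printoptions(precision=4,suppress=True)
c1=lambda x,y:("scene",230+(x+.5)/5-.5,220+(y+.5)/5-.5)
c2=lambda x,y:("side",200+(x+.5)/5-.5,170+(y+.5)/5-.5)
for k,a,b in [("barL",(222,255),(183,242)),("barR",(395,355),(277,315)),("stem",(309,301),(228,276)),
 ("rimL",(165,433),(115,407)),("rimB",(280,310),(250,350)),("rimR",(437,408),(345,435)),("rimF",(320,548),(207,490)),
 ("lipout",(404,222),(347,268)),("lipin",(468,165),(420,250)),("floor",(438,228),(383,293)),("bolt1",(508,240),(559,473)),("boltF",(625,308),(641,538))]:
    x,e=tri([ray(*c1(*a)),ray(*c2(*b))]); print(k,x,round(e[0],4))
for P in ([(165,433),(280,310),(437,408),(320,548)],):
    Q=np.array([onz(*c1(*p),.194)[:2] for p in P]);print(Q,Q.mean(0))
b=[onz(*c1(*p),.013)[:2] for p in [(508,240),(572,162),(625,308)]];print(b)
b=[onz(*c2(*p),.013)[:2] for p in [(559,473),(725,493),(641,538)]];print(b)
E
```

```text
barL [ 0.4131 -0.1809  0.2662] 0.0019
barR [ 0.4235 -0.2568  0.2696] 0.0008
stem [ 0.4183 -0.2194  0.2693] 0.0007
rimL [ 0.3742 -0.1882  0.19  ] 0.0005
rimB [ 0.4488 -0.1817  0.1929] 0.0006
rimR [ 0.4619 -0.2545  0.1873] 0.0002
rimF [ 0.3838 -0.2635  0.1904] 0.0016
lipout [ 0.4853 -0.2112  0.2475] 0.0009
lipin [ 0.5278 -0.2092  0.2439] 0.0004
floor [ 0.5037 -0.2154  0.23  ] 0.0005
bolt1 [ 0.6652 -0.1583  0.0133] 0.0008
boltF [ 0.6735 -0.2271  0.0141] 0.0004
[[ 0.373  -0.1898]
 [ 0.4475 -0.1822]
 [ 0.4584 -0.2567]
 [ 0.3804 -0.2647]] [ 0.4148 -0.2234]
[array([ 0.6644, -0.1583]), array([ 0.7309, -0.15  ]), array([ 0.6738, -0.2268])]
[array([ 0.6664, -0.1577]), array([ 0.7418, -0.2176]), array([ 0.6749, -0.226 ])]
```

Stand yaw 7.15°, tool yaw 7.0°; saddle ≈(0.5055, −0.2125), bar now ≈(0.417, −0.2205): 89 mm along tool +y, 3 mm along tool −x. Bar clears the lips by about 20 mm.

```bash
echo '{"x":[-0.04,-0.04,-0.04,0,0,0,0,0],"y":[0.32,0.48,0.52,0.52,0.52,0.52,0.44,0.24],"z":[0,0,0,0,0,0,0,0],"rx":[0,0,0,0,0,0,0,0],"ry":[0,0,0,0,0,0,0,0],"rz":[0,0,0,0,0,0,0,0]}' | python3 jog.py
echo '{"x":[0,0],"y":[0,0],"z":[0,0],"rx":[0,0],"ry":[0,0],"rz":[0,0]}' | python3 jog.py
python3 - <<'E'
from h import *
import cv2
s=r.sense();print(s["eef_pos"],s["contact_force"],s["moment"])
a=r.capture("scene")[:,:,::-1];b=r.capture("side")[:,:,::-1]
A=cv2.resize(a[205:325,250:380],(400,369),interpolation=cv2.INTER_CUBIC);B=cv2.resize(b[180:300,220:350],(400,369),interpolation=cv2.INTER_CUBIC)
cv2.imwrite("pics/c6.png",np.hstack([A,B]))
E
```

```text
time: 8.62
eef_pos: [0.5054, -0.216, 0.3232]
ee_rot: [0.663, 0.749, -0.0, -0.0]
contact_force: [0.6, 0.2, -4.9]
grip_width: 0.0276
grasp_force: 50.2
time: 8.88
eef_pos: [0.5043, -0.2161, 0.3233]
ee_rot: [0.663, 0.749, -0.0, -0.0]
contact_force: [-0.7, 0.3, -5.6]
grip_width: 0.0274
grasp_force: 50.2
[ 0.50430795 -0.21612736  0.32327576] [-0.70227484  0.33690195 -5.63200276] [-0.00697942  0.01711254 -0.00450551]
```

View pics/c6.png

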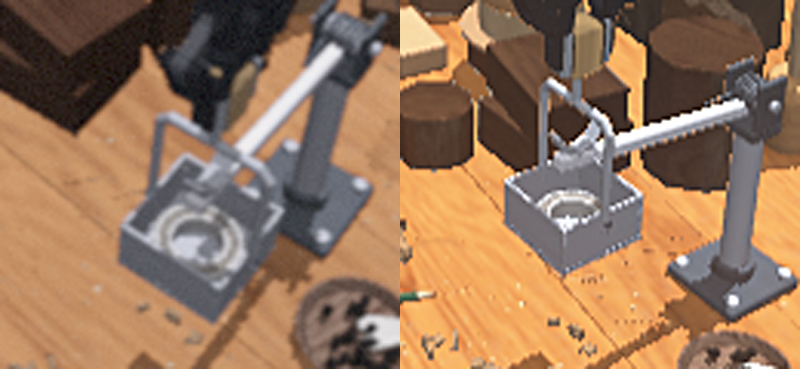

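Arm end is inside the bail, under the bar, roughly centred. Lower, watching the force.

```bash
echo '{"x":[0,0,0,0,0,0],"y":[0,0,0,0,0,0],"z":[0.24,0.24,0.24,0.16,0.16,0.16],"rx":[0,0,0,0,0,0],"ry":[0,0,0,0,0,0],"rz":[0,0,0,0,0,0]}' | python3 jog.py
echo '{"x":[0,0,0,0,0],"y":[0,0,0,0,0],"z":[0.12,0.12,0.12,0.12,0],"rx":[0,0,0,0,0],"ry":[0,0,0,0,0],"rz":[0,0,0,0,0]}' | python3 jog.py
echo '{"x":[0,0,0,0,0,0],"y":[0,0,0,0,0,0],"z":[0.12,0.12,0.12,0.12,0,0],"rx":[0,0,0,0,0,0],"ry":[0,0,0,0,0,0],"rz":[0,0,0,0,0,0]}' | python3 jog.py
python3 -c "
from plant import r
print(r.sense()['contact_force'],r.sense()['moment'])"
```

```text
time: 9.72
eef_pos: [0.5047, -0.2161, 0.2931]
ee_rot: [0.663, 0.749, -0.0, 0.0]
contact_force: [-0.2, -1.0, -4.6]
grip_width: 0.0274
grasp_force: 50.1
time: 10.35
eef_pos: [0.5046, -0.2161, 0.2811]
ee_rot: [0.663, 0.749, -0.0, -0.0]
contact_force: [-1.6, -1.5, -3.3]
grip_width: 0.027
grasp_force: 50.4
time: 11.1
eef_pos: [0.5047, -0.2161, 0.2693]
ee_rot: [0.663, 0.749, 0.0, -0.0]
contact_force: [-3.5, 0.4, -2.4]
grip_width: 0.0277
grasp_force: 50.5
[-3.48341924  0.36450709 -2.40039616] [-0.10836811  0.61272663  0.04443551]
```

Sideways force −3.5 N: the bar is riding the inner lip's flank. Ease outward while watching.

```bash
for i in 1; do echo '{"x":[0,0,0,0],"y":[-0.04,-0.04,-0.04,0],"z":[0,0,0,0],"rx":[0,0,0,0],"ry":[0,0,0,0],"rz":[0,0,0,0]}' | python3 jog.py; done
python3 -c "
from plant import r
print(r.sense()['contact_force'],r.sense()['moment'])"
echo '{"x":[0,0,0,0],"y":[-0.04,-0.04,0,0],"z":[0,0,0,0],"rx":[0,0,0,0],"ry":[0,0,0,0],"rz":[0,0,0,0]}' | python3 jog.py
python3 -c "
from plant import r
print(r.sense()['contact_force'],r.sense()['moment'])"
```

```text
time: 11.6
eef_pos: [0.5021, -0.2166, 0.2695]
ee_rot: [0.663, 0.749, 0.0, 0.0]
contact_force: [1.8, 0.2, -2.8]
grip_width: 0.0275
grasp_force: 50.5
[ 1.80675991  0.17767502 -2.77341187] [ 0.02692885 -0.63650006 -0.02128924]
time: 12.1
eef_pos: [0.4997, -0.2167, 0.2693]
ee_rot: [0.663, 0.749, -0.0, -0.0]
contact_force: [2.6, 0.5, -3.1]
grip_width: 0.0271
grasp_force: 50.4
[ 2.55244985  0.53180966 -3.06352304] [-0.05341088 -0.50848508 -0.03477181]
```

Scaled: 0.003 m is 0.12, 0.002 m is 0.08.

```bash
echo '{"x":[0,0,0,0,0,0,0,0],"y":[0.04,0.04,0,0,0,0,0,0],"z":[0.12,0.12,0.12,0.12,0.12,0.12,0.08,0],"rx":[0,0,0,0,0,0,0,0],"ry":[0,0,0,0,0,0,0,0],"rz":[0,0,0,0,0,0,0,0]}' | python3 jog.py
echo '{"x":[0,0,0],"y":[0,0,0],"z":[0,0,0],"rx":[0,0,0],"ry":[0,0,0],"rz":[0,0,0]}' | python3 jog.py
python3 - <<'E'
from h import *
import cv2
s=r.sense();print(s["contact_force"],s["moment"])
a=r.capture("scene")[:,:,::-1];b=r.capture("side")[:,:,::-1]
s=[r.sense()["contact_force"]];print(s)
A=cv2.resize(a[235:305,280:350],(400,400),interpolation=cv2.INTER_CUBIC);B=cv2.resize(b[190:260,245:315],(400,400),interpolation=cv2.INTER_CUBIC)
cv2.imwrite("pics/c7.png",np.hstack([A,B]))
E
```

```text
time: 13.1
eef_pos: [0.5019, -0.2165, 0.2493]
ee_rot: [0.663, 0.749, 0.0, 0.0]
contact_force: [1.0, 1.3, -0.9]
grip_width: 0.0275
grasp_force: 50.7
time: 13.48
eef_pos: [0.5018, -0.2165, 0.2494]
ee_rot: [0.663, 0.749, 0.0, 0.0]
contact_force: [3.2, 2.0, 0.1]
grip_width: 0.0274
grasp_force: 50.7
[3.17630446 1.95253768 0.08143681] [ 0.37850784 -0.63483229 -0.07247132]
[array([ 2.64141792,  1.42378012, -0.67055592])]
```

View pics/c7.png

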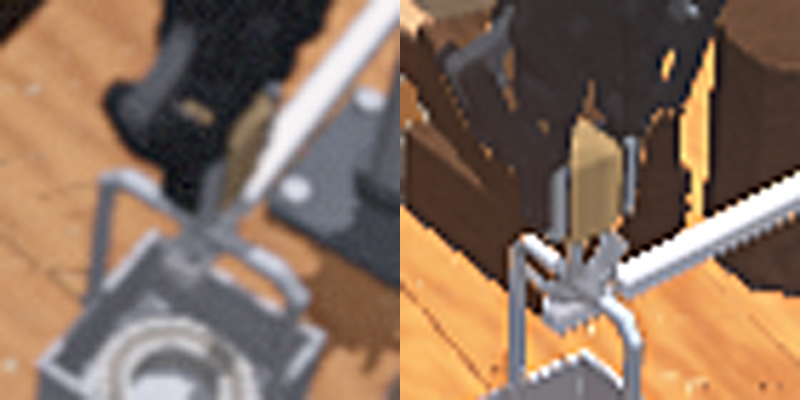

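```bash
cat > f.sh <<'E'
python3 -c "
from plant import r
s=r.sense();print(s['eef_pos'].round(4),s['contact_force'].round(2),s['moment'].round(3))"
E
echo '{"x":[0,0,0,0],"y":[0.04,0.04,0,0],"z":[0,0,0,0],"rx":[0,0,0,0],"ry":[0,0,0,0],"rz":[0,0,0,0]}' | python3 jog.py >/dev/null; sh f.sh; echo '{"x":[0],"y":[0],"z":[0],"rx":[0],"ry":[0],"rz":[0]}' | python3 jog.py>/dev/null; sh f.sh
echo '{"x":[0,0,0,0],"y":[0,0,0,0],"z":[0.08,0.08,0,0],"rx":[0,0,0,0],"ry":[0,0,0,0],"rz":[0,0,0,0]}' | python3 jog.py >/dev/null; sh f.sh; echo '{"x":[0],"y":[0],"z":[0],"rx":[0],"ry":[0],"rz":[0]}' | python3 jog.py>/dev/null; sh f.sh
```

```text
[ 0.5031 -0.2162  0.249 ] [-5.14 -0.56 -1.64] [-0.308  1.134 -0.017]
[ 0.5031 -0.2162  0.2491] [-4.31 -1.46 -1.24] [-0.244  1.145 -0.042]
[ 0.5034 -0.2162  0.2452] [-5.22 -0.49 -1.  ] [-0.213  1.207  0.026]
[ 0.5034 -0.2162  0.2452] [-5.87 -0.93 -1.63] [-0.194  1.166  0.043]
```

Scaled: 0.001 m is 0.04, -0.0008 m is -0.032.

```bash
echo '{"x":[0,0,0,0,0],"y":[-0.032,0,0,0,0],"z":[0,0.04,0.04,0,0],"rx":[0,0,0,0,0],"ry":[0,0,0,0,0],"rz":[0,0,0,0,0]}' | python3 jog.py >/dev/null; sh f.sh; echo '{"x":[0],"y":[0],"z":[0],"rx":[0],"ry":[0],"rz":[0]}' | python3 jog.py>/dev/null; sh f.sh
echo '{"x":[0,0,0,0,0],"y":[0,0,0,0,0],"z":[0.04,0.04,0.04,0,0],"rx":[0,0,0,0,0],"ry":[0,0,0,0,0],"rz":[0,0,0,0,0]}' | python3 jog.py >/dev/null; sh f.sh; echo '{"x":[0],"y":[0],"z":[0],"rx":[0],"ry":[0],"rz":[0]}' | python3 jog.py>/dev/null; sh f.sh
```

```text
[ 0.5032 -0.2164  0.2434] [ 0.5   0.13 -0.22] [0.181 0.007 0.005]
[ 0.5031 -0.2164  0.2434] [ 0.5  -0.1  -1.02] [ 0.196 -0.065  0.029]
[ 0.5032 -0.2164  0.2404] [3.1  0.67 0.2 ] [ 0.169 -0.722  0.032]
[ 0.5031 -0.2164  0.2404] [3.2  1.22 0.54] [ 0.08  -0.792  0.002]
```

```bash
echo '{"x":[0,0,0,0,0],"y":[0.02,0,0,0,0],"z":[-0.04,0,0,0,0],"rx":[0,0,0,0,0],"ry":[0,0,0,0,0],"rz":[0,0,0,0,0]}' | python3 jog.py >/dev/null; sh f.sh; echo '{"x":[0,0],"y":[0,0],"z":[0,0],"rx":[0,0],"ry":[0,0],"rz":[0,0]}' | python3 jog.py>/dev/null; sh f.sh
```

```text
[ 0.5032 -0.2163  0.2412] [-0.83 -1.    0.23] [-0.283  0.043  0.013]
[ 0.5033 -0.2163  0.2412] [-1.29 -2.14 -0.04] [-0.349  0.176  0.038]
```

The arm carries the basket (Fz ≈ 0, lateral relaxed), settled. Release gently, with a low grip force first.

```bash
echo '{"x":[0,0,0],"y":[0,0,0],"z":[0,0,0],"rx":[0,0,0],"ry":[0,0,0],"rz":[0,0,0]}' | python3 jog.py 0 20; sh f.sh
echo '{"x":[0,0,0,0,0],"y":[0,0,0,0,0],"z":[0,0,0,0,0],"rx":[0,0,0,0,0],"ry":[0,0,0,0,0],"rz":[0,0,0,0,0]}' | python3 jog.py .045
python3 - <<'E'
from h import *
import cv2
print(r.sense()["contact_force"])
for n in("scene","side"): cv2.imwrite(f"pics/{n}2.png",r.capture(n)[:,:,::-1])
E
```

```text
time: 17.58
eef_pos: [0.5033, -0.2162, 0.2413]
ee_rot: [0.663, 0.749, -0.0, -0.0]
contact_force: [-2.6, -2.1, -0.5]
grip_width: 0.0275
grasp_force: 50.7
[ 0.5033 -0.2162  0.2413] [-2.56 -2.1  -0.49] [-0.344  0.409  0.004]
time: 18.2
eef_pos: [0.5035, -0.2163, 0.2413]
ee_rot: [0.663, 0.749, 0.0, 0.0]
contact_force: [-0.2, -0.2, 0.8]
grip_width: 0.0447
grasp_force: 0.0
[-0.19745808 -0.22868798  0.81213887]
```

Scaled: -0.025 m is -1, -0.02 m is -0.8.

```bash
echo '{"x":[0,0,0,0],"y":[0,0,0,0],"z":[0,0,0,0],"rx":[0,0,0,0],"ry":[0,0,0,0],"rz":[0,0,0,0]}' | python3 jog.py .085
sh f.sh
echo '{"x":[0,0,0,0,0,0,0,0],"y":[0,0,0,0,0,0,0,0],"z":[-0.16,-0.32,-0.6,-0.8,-1,-1,-0.6,-0.32],"rx":[0,0,0,0,0,0,0,0],"ry":[0,0,0,0,0,0,0,0],"rz":[0,0,0,0,0,0,0,0]}' | python3 jog.py; sh f.sh
echo '{"x":[0,0,0,0],"y":[0,0,0,0],"z":[0,0,0,0],"rx":[0,0,0,0],"ry":[0,0,0,0],"rz":[0,0,0,0]}' | python3 jog.py
python3 - <<'E'
from h import *
import cv2
np.set_printoptions(precision=4,suppress=True)
box={"scene":(225,300,285,350),"side":(190,290,240,330)}
P={}
def cen(n,im):
    y0,y1,x0,x1=box[n]; h=cv2.cvtColor(im[y0:y1,x0:x1],cv2.COLOR_BGR2HSV)
    m=cv2.inRange(h,(18,60,90),(30,160,255)); m=cv2.morphologyEx(m,cv2.MORPH_OPEN,np.ones((3,3),np.uint8))
    k,l,st,c=cv2.connectedComponentsWithStats(m)
    return [(st[i,4],st[i,:4]+[x0,y0,0,0],c[i]+[x0,y0]) for i in range(1,k) if st[i,4]>20]
for t in range(2):
  R=[]
  for n in box:
    im=r.capture(n)[:,:,::-1].copy(); cv2.imwrite(f"pics/{n}3{t}.png",im)
    L=sorted(cen(n,im),key=lambda a:-a[0]); print(n,L[:3]); 
    if L: R.append(ray(n,*L[0][2]))
  if len(R)==2: print(tri(R))
  if t==0:
    import time
d=[cv2.absdiff(cv2.imread(f"pics/{n}30.png"),cv2.imread(f"pics/{n}31.png")).max() for n in box];print(d)
E
```

```text
time: 18.8
eef_pos: [0.5034, -0.2163, 0.2413]
ee_rot: [0.663, 0.749, -0.0, 0.0]
contact_force: [0.3, 0.5, 0.4]
grip_width: 0.0853
grasp_force: 0.0
[ 0.5034 -0.2163  0.2413] [0.32 0.52 0.42] [ 0.002  0.027 -0.006]
time: 19.8
eef_pos: [0.5035, -0.2163, 0.3624]
ee_rot: [0.663, 0.749, 0.0, 0.001]
contact_force: [-0.0, -0.9, -0.8]
grip_width: 0.0849
grasp_force: 0.0
[ 0.5035 -0.2163  0.3624] [-0.02 -0.85 -0.83] [ 0.003 -0.007  0.04 ]
time: 20.3
eef_pos: [0.5033, -0.2162, 0.3609]
ee_rot: [0.663, 0.749, -0.0, -0.0]
contact_force: [-0.2, -0.1, 0.1]
grip_width: 0.085
grasp_force: 0.0
scene []
side []
scene [(np.int32(35), array([312, 251,   8,   6]), array([315.7429, 253.7429]))]
side []
[np.uint8(49), np.uint8(110)]
```

```bash
python3 - <<'E'
from h import *
import cv2
np.set_printoptions(precision=4,suppress=True)
R=[]
for n in("scene","side"):
    p=r.camera_params(n);f=192/np.tan(np.radians(p["vfov"])/2)
    q=np.linalg.inv(p["pose"])@np.array([.504,-.2145,.242,1]);u,v=p["cx"]+f*q[0]/q[2],p["cy"]+f*q[1]/q[2]
    im=cv2.imread(f"pics/{n}31.png");h=cv2.cvtColor(im,cv2.COLOR_BGR2HSV)
    x,y=int(round(u)),int(round(v)); print(n,u,v,np.median(h[y-3:y+4,x-2:x+3].reshape(-1,3),axis=0))
    w=h[y-25:y+26,x-25:x+26]; m=cv2.inRange(w,(17,55,70),(32,150,255))
    k,l,st,c=cv2.connectedComponentsWithStats(m);i=1+np.argmax(st[1:,4]);print(st[i],c[i]+[x-25,y-25]);R.append(ray(n,*(c[i]+[x-25,y-25])))
    for t in("2","30","31"): 
        d=cv2.absdiff(cv2.imread(f"pics/{n}{t}.png"),im)[y-5:y+70,x-35:x+35]; print(t,d.mean())
print(tri(R))
E
```

```text
scene 317.74650730511286 261.06611780704753 [ 17.  86. 141.]
[ 17  14  16  22 156] [317.2949 259.0321]
2 13.101460317460317
30 2.1742222222222223
31 0.0
side 276.1081531116927 223.98026410760838 [ 17. 105. 142.]
[ 18  16  15  20 159] [276.5157 224.2893]
2 3.6645714285714286
30 0.6213968253968254
31 0.0
(array([ 0.51  , -0.2083,  0.2362]), [np.float64(0.0010046877727886375), np.float64(0.0010046877727886612)])
```

```bash
echo '{"x":[0,0,0,0],"y":[0,0,0,0],"z":[0,0,0,0],"rx":[0,0,0,0],"ry":[0,0,0,0],"rz":[0,0,0,0]}' | python3 jog.py | head -1; python3 - <<'E'
from plant import r
import cv2
im=r.capture("side")[:,:,::-1]; d=cv2.absdiff(im.copy(),cv2.imread("pics/side31.png"))[219:294,241:311].mean(); print(d)
if d<1.5: print(r.close_job())
E
```

```text
time: 21.0
0.6006984126984127
the job is handed in; nothing more can be done
None
```

The square basket now hangs by its cross bar in the spring arm's saddle. I let go only after the arm was carrying it and had settled. It stayed still afterwards, and the job was handed in at about 21 s with the gripper clear and the round pan untouched.

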